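# Free the lever of the dough press

## Robot

A 6-joint arm with a two-finger parallel gripper is mounted at the origin on the work surface. World frame = base frame: x ahead of the robot, y to its left, z up, the work surface at z = 0. Lengths are in mm, angles in rad, forces in N, time in s.
With the tool pointing down it reaches from about 250 to 725 mm from the base axis. Payload 4 kg.
Tool frame: the origin (TCP) lies at the centre of the arm's flange, where the gripper is bolted on; the fingertips stand arm.tips_ahead ahead of it and the grasp point (between the pads) lies 155 mm ahead of it (arm.tips_ahead is the distance from the TCP to the fingertips, in mm); z points along the fingers, y is the line along which they close (so a half turn about z gives the same grasp; the last joint's range is limited). The gripper opens to 85 mm and grips with 20 to 120 N. Pads are 22 mm wide; open, the fingers measure 114 mm over their backs; the gripper's body (76 mm by 85 mm) begins 54 mm behind the grasp point. The pads swing forward as they close: fully open they stand 13 mm farther back than shut.
Start: joints at [-1.261, 0.241, 0.005, 1.335, 0, 1.571], TCP at [152.432, -476.198, 404.706] pointing down, gripper open.
Joint ranges: [-2.72, 2.72], [-1.05, 1.87], [-1.09, 1.28], [-1.99, 2.15], [-1.42, 1.44], [-3.14, 3.14]. Speed limits (rad/s): [2.79, 2.79, 3.14, 3.14, 3.14, 3.14].

## Interface

Orientations are given as a unit quaternion [w, x, y, z].
In Python, from workcell import arm, imaging gives the robot as it stands.
- The arm moves only by the tool drive_tool, never from a script. Its argument "series" is text: rows parted by semicolons, each of 5 numbers parted by spaces: the opening, from 0 (shut) to 1 (fully open), then the shift along the tool's x, y, z in mm, then the turn about the tool's z in rad. A call has 1 to 8 rows; each row shifts and turns the commanded pose from where the row before left it, along the tool's axes as they then stand; what a row does not reach is not made up. A row lasts 1/12 s, in which the tool goes at most 41.7 mm and 7.16 degrees, less where a joint would pass 70% of its speed; a pose out of reach is approached as far as the arm can. A call is refused whole if a number of a shift passes 41.7 or a number of a turn 0.125, either way. A call with a gripper value outside its range is refused whole. The fingers move at their own pace and stop on an object; the grip force is fixed at half the most. Time passes only in rows, so rows that do not move let the fingers close. It gives the time, the measured TCP pose, the force, the opening and the grip force at its end, in the units of the state.
- arm.state(): the state, without advancing time (a new reading comes with each control period).
- imaging.grab_frame(name): name is "side" or "top" or "wrist"; returns a dict with "image" (400x640x3 uint8, red, green, blue), "K" (3x3 intrinsics, pixels), "extrinsics" (4x4, takes a point from camera to world coordinates); the wrist camera has in their place "T_tool_cam" (4x4, takes a point from camera to tool coordinates, whose origin is the TCP and whose axes are the flange's). Camera axes: x right, y up, looking along -z (the intrinsics and any distortion apply to the point x, -y, -z); pixel columns grow to the right and rows downward; lengths in mm; the calibration is good to about 2 mm. A picture is of the moment at which its call begins: read the wrist's pose just before it. There is no depth.
- arm.job_done(): hands the job in; it is judged then, once.
Trained networks look in the newest picture that a camera, given by its name, has taken for a name from the list of things; names that differ only in an ending like _2 or _b are one class to them, and where a whole thing is asked for, a point or a joint stands for the part that bears it (a point fixed in the world has none). Each returns a list of dicts, best first, with "conf" (0 to 1); they miss things now and then, are a little off and sometimes report something else, mostly with a low value. They report only what shows in the picture. A call takes as long as a camera call. They do not tell look-alikes from the thing itself.
- imaging.search_frame(camera, name): "pixel" ([column, row] in pixels, amid what is visible of it).
The state is a dict: "time": time; "joint_pos": joint angles; "qd": joint speeds; "tau": joint torques, N m; "tcp_pos": TCP position; "tcp_rot": TCP orientation; "ft_force": force on the tool from outside, world axes, zero at the start; "torque": the same for the moment, N m; "grip_width": finger opening in mm; "grip_force": force on a finger pad.
Only numpy, scipy, OpenCV 4.12 (cv2) and the standard library are available. Lean on these libraries where they do the work, as an engineer would, in place of code of your own. Each camera call takes 0.05 s, during which the arm holds its last target. There are 200 camera calls.

## Task

Take the lever off the dough press for washing: with the forked tool, straddle the bare neck of the spring pin and press its collar sideways, away from the lever and gently enough not to bend the pin, until the lever's eye jumps up free. Let the pin spring home, stand the fork back in its stand, and lay the lever flat in the white tray. Keep your fingers off the pin, do not wrench the lever, drop nothing, and leave everything else on the table where it is.

Things in the scene. Friction and masses are not known exactly. Their poses are not given: they have to be found in the camera images.
- press: hand-operated aluminium dough press, screwed to the table. Origin: on the table right under the eye of its lever; z up, x from the plates towards that eye. Two round plates 170 across at x -200 to -30, top at z 42. The lever lies over them along x at z 70, on a saddle at x -135 (12 long, between two prongs 29 over all, up to z 73)
- press_neck (a point): place on the pin's axis at press y 20.5, z 70: bare neck just outside the +y cheek (cheek's outer face y 15), where the fork can always go down. On each side of the lever's eye stands a cheek 34 long (x), 6.5 thick, top at z 86, inner faces at press y -8.5 and +8.5. The casting below the neck has its top at z 36
- press_pot (a point): middle of the top of the spring pot, a block 30 (x) by 24 (y), top at z 86, at press y 56 to 80, x 0, into which the pin slides. Under the lever's eye a kicker rod on a weak spring (4 N) pushes the eye up and lifts it 17 mm once the pin has left it; the eye then stays up, on the rod
- pin: steel spring pin along the press's y at x 0, z 70. Origin: end of its tip (8 across), 8 deep in the lever's eye, at press y -1 when home. From the cheek out it is a bare neck 6 across with a collar, 18 across, 5 thick, clamped on it: the collar's inner face (towards the lever) is at press y 26 to 38, elsewhere each time and not measured: look or feel for it
- pin_end (a point): the same point, the end of the pin's tip. The pin slides to press +y only: 5 N start it, then 0.5 N per mm, plus up to 2 N of rubbing on the lever. Its tip leaves the eye after 8 to 9 mm; at 10 mm it meets a hard stop. Let go, it springs home under the risen eye. Over 16 N between fork and pin bends it
- lever: lever of the press, 0.2 to 0.4 kg: steel rod 16 across with a square eye at one end (19 x 14 wide x 19 high, hole 11) and a black grip 22 across at the other. Origin: centre of the eye; the rod runs to its -x, black grip from x -141 to -213. In the press its axes are the press's
- lever_mid (a point): point on the lever's rod 95 from the eye, about its centre of mass, a good place to grip it
- fork: forked tool standing upright, tines down, in its stand. Origin: middle of the tine tips, z up along the tool. Two tines side by side along its x, each 6 x 6 and 20 long, 10 apart; then a blade 22 wide (x) and 6 thick (y) up to z 42 (z 40 to 42 hidden in the handle); then a wooden handle 26 (x) by 16 (y) from z 40 to 102. 0.1 kg. The same seen from either side
- stand: dark wooden block 80 x 80 x 45 high with a slot 26 (x) by 10 (y), 35 deep, in the middle of its top. Origin: under its middle. The fork stands in it with its tine tips 10 above the table and its axes along the stand's. Does not move
- tray: shallow white plastic tray 300 (x) by 140 (y) by 28 high, walls and floor about 4. Origin: under its middle. Does not move
- container_a: bystander: open pink plastic food container, 155 x 200 x 55, origin under its middle
- container_b: bystander: the other pink food container, the same
- jar: bystander: small jar with a steel cap, 52 across, 85 high, origin under it
- shaker: bystander: glass salt shaker, 42 across, 74 high, origin under it
- mug: bystander: white mug, 80 across, 90 high, origin under it
- lime: bystander: green lime, 52 across, 48 high, origin under it
- spatula: bystander: kitchen spatula lying on the table
Things that resemble listed ones, but are neither listed nor needed, are in the scene too. Leave any green look-alike of the fork alone. Leave any red look-alike of the lever alone.

How it is judged (in metres and radians):
On the way, in this order (a step that is already met when the one before it is completed fails the run):
1. with the fork pressing on the pin, the lever's eye comes up free (over 10 mm up) (z of lever in the frame of press above 0.08 m and horizontal distance between lever and press below 0.02 m and contact force between fork and pin above 3 N), for 0.1 s.
2. the lever is lifted out of the press (z of each of lever_mid, lever in the frame of press above 0.1 m), for 0.1 s.
At the end, for the whole second after the job is handed in: the lever lies flat (within 0.1 rad) and still on the tray's floor, its middle within 45 mm (along) and 60 mm (across) of the tray's middle; the fork stands upright in its stand, down to within 6 mm of the bottom; the pin is home within 1.5 mm (x of lever_mid in the frame of tray between -0.045 and 0.045 m and y of lever_mid in the frame of tray between -0.06 and 0.06 m and z of each of lever_mid, lever in the frame of tray below 0.03 m and angle between lever's own x axis and vertical between 1.47 and 1.67 rad and linear speed of each of lever, fork below 0.02 m/s and horizontal distance between fork and stand below 0.01 m and z of fork in the frame of stand below 0.016 m and angle between fork's own z axis and vertical below 0.2 rad and y of pin in the frame of press below 0.0005 m); the robot touches nothing.
It fails at once if the pin is bent: more than 16 N between fork and pin (contact force between fork and pin above 16 N).
It fails at once if fingers or arm on the pin (contact force between any of the arm, the fingers and pin above 1 N).
It fails at once if the lever is wrenched: more than 22 N between lever and pin (contact force between lever and pin above 22 N).
It fails at once if the lever or the fork is dropped (from about 30 mm or more) ((linear speed of lever above 0.75 m/s and contact force between the fingers and lever below 0.05 N) or (linear speed of fork above 0.75 m/s and contact force between the fingers and fork below 0.05 N)).
It fails at once if a bystander is moved more than 30 mm (distance of any of container_a, container_b, jar, shaker, mug, lime, spatula from where it was at the start of the episode above 0.03 m).
It also fails if it takes over 72 s, if anything falls off the work surface, if the arm or the gripper's body presses on something with over 40 N, if the wrist force passes 120 N, or if a joint passes its speed limit or range.

## Working session

There is one attempt and no reset: what is moved stays moved. The work goes in short steps, Python scripts to look and compute and a tool call to move; the robot and the scene stay as the last step left them, time stands still between calls to the robot, and variables do not carry over. Pictures are saved under pics/ and viewed, at most 10 in all, crops included, and the job is handed in when it is done.

Besides the shell and the picture viewer there is one more tool, called after ">>>" as name(argument=value, ...) on one line, values as JSON. drive_tool: Moves the arm, as the interface text tells. Its arguments: {"type":"object","properties":{"series":{"type":"string"}},"required":["series"]}

```bash
ls; mkdir -p pics; cat > h.py <<'E'
import numpy as np, cv2
from workcell import arm, imaging
def save(n,f): cv2.imwrite(f'pics/{n}.png', cv2.cvtColor(f['image'],cv2.COLOR_RGB2BGR))
def RT(f,st=None):
    if 'extrinsics' in f: return np.array(f['extrinsics'])
    from scipy.spatial.transform import Rotation as R
    q=st['tcp_rot']; T=np.eye(4); T[:3,:3]=R.from_quat([q[1],q[2],q[3],q[0]]).as_matrix(); T[:3,3]=st['tcp_pos']
    return T@np.array(f['T_tool_cam'])
def px2w(px,z,K,E):
    d=np.linalg.inv(K)@[px[0],px[1],1]; d=E[:3,:3]@[d[0],-d[1],-d[2]]; o=E[:3,3]
    return o+d*(z-o[2])/d[2]
def w2px(p,K,E):
    c=np.linalg.inv(E)@np.append(p,1); u=K@[c[0],-c[1],-c[2]]; return u[:2]/u[2]
E
python3 - <<'E'
from h import *
print(arm.state(), arm.tips_ahead)
for c in ['top','side']:
    f=imaging.grab_frame(c); save(c+'0',f); K=np.array(f['K']);E=RT(f); np.savez(c+'.npz',K=K,E=E)
    print(c,K.tolist(),E.round(3).tolist(),[k for k in f])
    for n,z in [('press',40),('press_neck',70),('press_pot',86),('pin',70),('lever',70),('lever_mid',70),('fork',80),('stand',45),('tray',4),('container_a',30),('jar',85),('shaker',74),('mug',90),('lime',24),('spatula',5)]:
        for d in imaging.search_frame(c,n)[:3]:
            print(n,round(d['conf'],2),np.round(d['pixel']).tolist(),px2w(d['pixel'],z,K,E).round().tolist())
E
```

```text
pics
{'time': 0.0, 'joint_pos': array([-1.26102354e+00,  2.41411531e-01,  3.70136421e-03,  1.33520333e+00,
       -3.64751663e-06,  1.57081848e+00]), 'qd': array([-1.05883130e-03, -7.63252761e-04,  7.69725931e-04, -9.18009335e-05,
        4.50819524e-04,  2.33483466e-03]), 'tau': array([ 1.19044907e-03, -3.72318113e+01,  2.52408975e+01,  1.70930894e-02,
       -4.03901970e-05, -5.60976460e-06]), 'tcp_pos': array([ 152.33596971, -475.93694912,  403.80457633]), 'tcp_rot': array([-1.04563041e-03,  9.88030218e-01,  1.54256822e-01, -1.65119275e-04]), 'ft_force': array([-0.21024353,  0.09960652, -0.34076256]), 'torque': array([-0.03740684, -0.01060153,  0.02289048]), 'grip_force': 0.0, 'grip_width': 85.16148753045147} 173.4
top [[483.7310017942252, 0.0, 321.76784413035097], [0.0, 483.7310017942252, 198.6726655933289], [0.0, 0.0, 1.0]] [[-0.026, 0.996, -0.087, 435.303], [-1.0, -0.025, 0.012, 6.461], [0.01, 0.087, 0.996, 1738.195], [0.0, 0.0, 0.0, 1.0]] ['image', 'K', 'extrinsics']
press 0.93 [314.0, 209.0] [546.0, 15.0, 40.0]
press_neck 0.71 [315.0, 215.0] [524.0, 11.0, 70.0]
press_pot 0.89
[... 1710 characters left out ...]
374.0, 167.0] [575.0, -256.0, 80.0]
stand 0.63 [402.0, 194.0] [441.0, -231.0, 45.0]
tray 0.83 [260.0, 282.0] [467.0, 291.0, 4.0]
tray 0.29 [332.0, 208.0] [582.0, -68.0, 4.0]
tray 0.25 [404.0, 178.0] [539.0, -383.0, 4.0]
container_a 0.92 [430.0, 161.0] [529.0, -516.0, 30.0]
container_a 0.86 [159.0, 318.0] [501.0, 525.0, 30.0]
jar 0.97 [222.0, 205.0] [718.0, 230.0, 85.0]
jar 0.63 [399.0, 193.0] [411.0, -175.0, 85.0]
shaker 0.67 [319.0, 163.0] [730.0, -153.0, 74.0]
shaker 0.21 [402.0, 193.0] [420.0, -198.0, 74.0]
mug 0.71 [371.0, 150.0] [656.0, -333.0, 90.0]
mug 0.69 [406.0, 177.0] [453.0, -261.0, 90.0]
lime 0.55 [352.0, 260.0] [351.0, 89.0, 24.0]
spatula 0.89 [144.0, 258.0] [751.0, 457.0, 5.0]
```

```bash
python3 - <<'E'
import cv2,numpy as np
a=cv2.imread('pics/top0.png')[130:310,180:460]; b=cv2.imread('pics/side0.png')[120:320,240:460]
a=cv2.resize(a,None,fx=2.85,fy=2.85,interpolation=cv2.INTER_CUBIC);cv2.imwrite('pics/topc.png',a)
cv2.imwrite('pics/sidec.png',cv2.resize(b,None,fx=3,fy=3,interpolation=cv2.INTER_CUBIC)[:600])
E
```

```text
(no output)
```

View pics/topc.png

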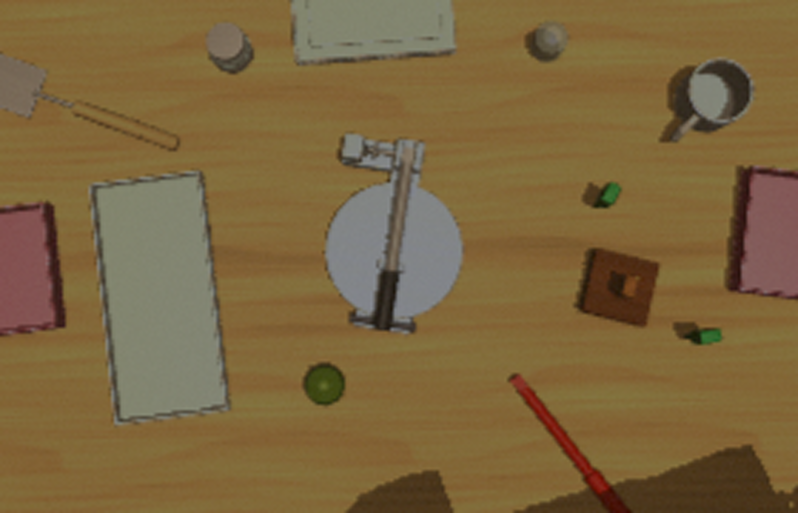

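View pics/sidec.png

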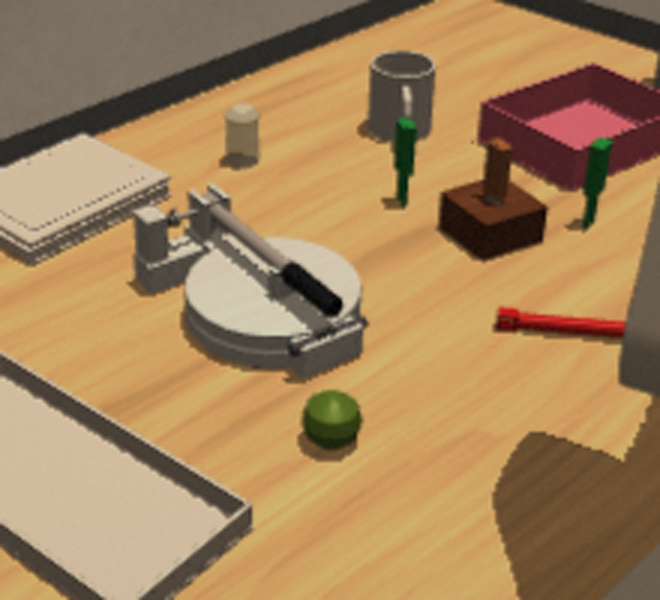

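The top view shows the press eye at crop (407,152), i.e. pixel (323,183). The pot is at crop (352,148), the brown fork in its dark stand at (630,285), and the tray on the left. The green forks and red lever are look-alikes. Next I compute coarse poses.

```bash
cat > c.py <<'E'
from h import *
d=np.load('top.npz');K,E=d['K'],d['E']
P=lambda x,y,z:px2w((180+x/2.85,130+y/2.85),z,K,E)
a=lambda v:np.arctan2(v[1],v[0])
sc=[P(595,248,45),P(658,265,45),P(644,325,45),P(582,308,45)]
print('stand',np.mean(sc,0).round(1),[round(a(sc[(i+1)%4]-sc[i]),3) for i in range(4)])
print('forktop',P(630,285,112).round(1))
tc=[P(93,187,28),P(200,172,28),P(229,408,28),P(116,422,28)]
print('tray',np.mean(tc,0).round(1),a(tc[0]-tc[3]),a(tc[1]-tc[2]),np.linalg.norm(tc[0]-tc[3]))
e=P(406,152,85);g=P(384,325,75);pl=P(393,251,42);pt=P(352,146,86)
print('eye',e,'grip',g,'plate',pl,'pot',pt, a(e-g),a(pt-e)-np.pi/2)
E
python3 c.py
```

```text
stand [ 464.4 -275.9   45. ] [np.float64(-1.86), np.float64(2.871), np.float64(1.278), np.float64(-0.251)]
forktop [ 464.7 -276.9  112. ]
tray [467.  291.1  28. ] 0.09054159374780602 0.10835622603361193 291.11287018998974
eye [632.20238918 -17.22583672  85.        ] grip [424.96061998  14.46411171  75.        ] plate [515.1167295    1.32917559  42.        ] pot [640.96980587  47.73016768  86.        ] -0.15173756512124306 -0.13416387298074528
```

>>> drive_tool(series="1 40 -12 0 0;1 40 -12 0 0;1 40 -12 0 0;1 40 -12 0 0;1 40 -12 0 0;1 40 -12 0 0;1 40 -12 0 0;1 0 0 0 0")

```text
time: 2.27
tcp_pos: [397.8, -307.3, 404.6]
tcp_rot: [-0.0, 0.987, 0.159, 0.002]
ft_force: [0.0, -0.4, -0.0]
grip_width: 85.2
grip_force: 0.0
```

```bash
cat > look.py <<'E'
import sys; from h import *
n=sys.argv[1]; s=arm.state(); f=imaging.grab_frame('wrist'); save(n,f); E=RT(f,s); K=np.array(f['K']); np.savez(n+'.npz',K=K,E=E)
q=s['tcp_rot']; print(s['time'],s['tcp_pos'].round(1),'xang',round(2*np.arctan2(q[2],q[1]),4),s['ft_force'].round(2),s['grip_width'],s['grip_force'], np.round(s['joint_pos'],2))
print('cam',E[:3,3].round(),np.array(f['T_tool_cam']).round(2).tolist(), K.round(1).tolist())
for m in sys.argv[2:]:
    for d in imaging.search_frame('wrist',m)[:3]: print(m,round(d['conf'],2),np.round(d['pixel'],1))
E
python3 look.py w1 fork stand
```

```text
2.2667 [ 397.8 -307.3  404.6] xang 0.3188 [ 0.03 -0.37 -0.04] 85.22224407478991 0.0 [-0.66  0.25  0.01  1.33  0.    2.16]
cam [ 462. -285.  374.] [[-0.0, 0.96, 0.26, 67.59], [1.0, 0.0, 0.0, -0.89], [-0.0, 0.26, -0.96, 31.2], [0.0, 0.0, 0.0, 1.0]] [[323.0, 0.0, 314.6], [0.0, 323.0, 202.5], [0.0, 0.0, 1.0]]
fork 0.89 [304.2 108.4]
fork 0.77 [382.9 200.4]
stand 0.94 [312.3 111.7]
stand 0.63 [549.4 125.3]
```

View pics/w1.png

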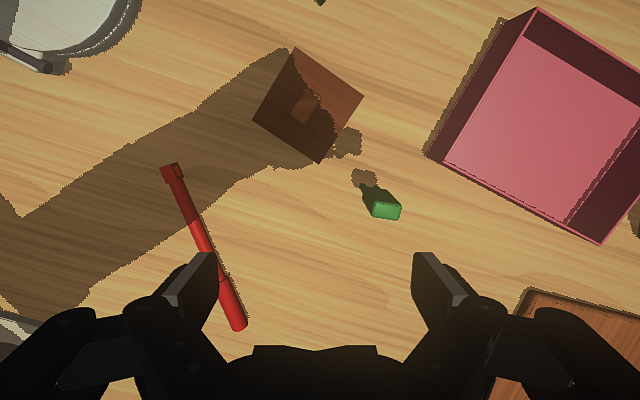

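The wrist view shows the stand at about (308,105) with the wooden handle inside, partly in shadow. I enlarge that part.

```bash
python3 - <<'E'
from h import *
a=cv2.imread('pics/w1.png')[40:170,240:370]
a=cv2.resize(a,None,fx=4.6,fy=4.6,interpolation=cv2.INTER_CUBIC); a=np.clip(255*(a/255.)**.55*1.2,0,255).astype('uint8'); cv2.imwrite('pics/w1c.png',a)
d=np.load('w1.npz');K,E=d['K'],d['E']
c=[px2w(p,45,K,E) for p in [(295,47),(363,97),(320,163),(252,118)]]
print(np.mean(c,0),[np.arctan2(*(c[(i+1)%4]-c[i])[1::-1]).round(3) for i in range(4)],[np.linalg.norm(c[(i+1)%4]-c[i]).round() for i in range(4)])
E
```

```text
[ 466.68798413 -276.32056297   45.        ] [np.float64(-1.85), np.float64(2.887), np.float64(1.305), np.float64(-0.276)] [np.float64(79.0), np.float64(76.0), np.float64(81.0), np.float64(77.0)]
```

View pics/w1c.png

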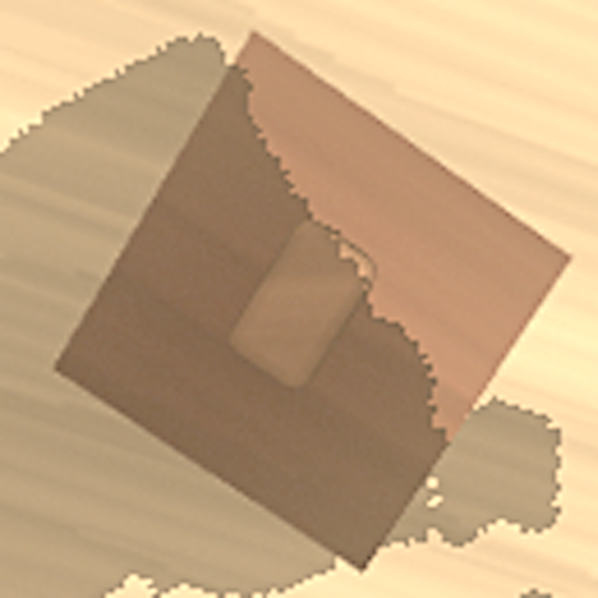

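The handle's long side runs along the stand edge at about -0.27 rad. I turn the tool half a turn the other way so joint 6 stays in range at the press.

>>> drive_tool(series="1 0 0 0 -0.12;1 0 0 0 -0.12;1 0 0 0 -0.12;1 0 0 0 -0.12;1 0 0 0 -0.12;1 0 0 0 -0.12;1 0 0 0 -0.12;1 0 0 0 -0.12")

```text
time: 3.08
tcp_pos: [391.4, -312.6, 404.8]
tcp_rot: [-0.0, 0.804, 0.594, -0.0]
ft_force: [-0.5, 0.5, -0.2]
grip_width: 85.2
grip_force: 0.0
```

>>> drive_tool(series="1 0 0 0 -0.12;1 0 0 0 -0.12;1 0 0 0 -0.12;1 0 0 0 -0.12;1 0 0 0 -0.12;1 0 0 0 -0.12;1 0 0 0 -0.12;1 0 0 0 -0.12")

```text
time: 3.75
tcp_pos: [391.3, -312.6, 404.8]
tcp_rot: [-0.0, 0.439, 0.898, -0.0]
ft_force: [0.4, 0.6, -0.3]
grip_width: 85.1
grip_force: 0.0
```

>>> drive_tool(series="1 0 0 0 -0.12;1 0 0 0 -0.12;1 0 0 0 -0.12;1 0 0 0 -0.12;1 0 0 0 -0.12;1 -29 24 0 -0.034;1 -29 24 0 0;1 0 0 0 0")

```text
time: 4.42
tcp_pos: [465.1, -282.0, 404.4]
tcp_rot: [0.002, 0.138, 0.99, 0.001]
ft_force: [-0.2, 0.3, 0.4]
grip_width: 85.5
grip_force: 0.0
```

```bash
python3 look.py w2 fork stand; python3 - <<'E'
from h import *
im=cv2.imread('pics/w2.png'); a=im[:, :]; a=np.clip(255*(a/255.)**.55*1.2,0,255).astype('uint8'); cv2.imwrite('pics/w2c.png',a)
E
```

```text
4.4167 [ 465.1 -282.   404.4] xang 2.8648 [-0.19  0.29  0.37] 85.4562947866188 0.0 [-0.55  0.33  0.12  1.36  0.   -0.27]
cam [ 401. -263.  373.] [[-0.0, 0.96, 0.27, 66.94], [1.0, 0.0, -0.0, 1.09], [-0.0, 0.27, -0.96, 31.2], [0.0, 0.0, 0.0, 1.0]] [[323.0, 0.0, 314.6], [0.0, 323.0, 202.5], [0.0, 0.0, 1.0]]
fork 0.94 [205.1 148.7]
fork 0.79 [317.9 190.4]
fork 0.65 [364.3 281.6]
stand 0.69 [315.1 167.1]
```

View pics/w2c.png

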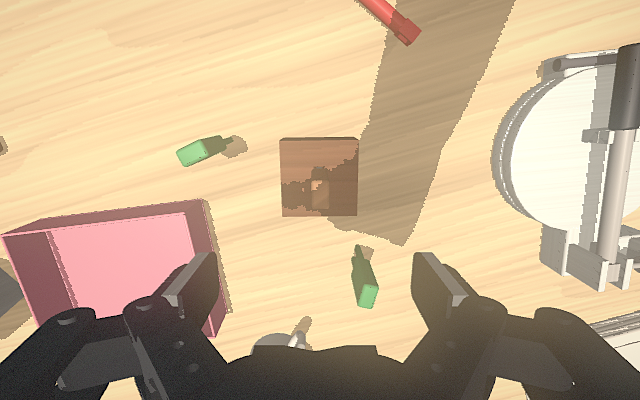

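The stand is square to the picture, with the handle top at about (320,193). A green look-alike stands near (367,297), so I check its clearance.

```bash
python3 - <<'E'
from h import *
d=np.load('w2.npz');K,E=d['K'],d['E']
R=E.copy()
s=arm.state(); q=s['tcp_rot'];th=2*np.arctan2(q[2],q[1]);t=np.array(s['tcp_pos'])
def tl(p): v=p-t; return np.array([v[0]*np.cos(th)+v[1]*np.sin(th), v[0]*np.sin(th)-v[1]*np.cos(th)]).round(1)
for n,p,z in [('hand top',(320,194),112),('green top',(367,297),102),('green side',(357,250),80)]+[('st',p,45) for p in [(281,140),(357,139),(357,215),(282,215)]]:
    w=px2w(p,z,K,E); print(n,w.round(1),tl(w))
E
```

```text
hand top [ 465.4 -275.7  112. ] [-1.8  8.2]
green top [ 577.1 -260.4  102. ] [-105.    53.7]
green side [ 537.9 -257.6   80. ] [-66.5  45.6]
st [ 417.6 -301.6   45. ] [ 37.  -29.8]
st [ 437.5 -228.2   45. ] [38.1 46.2]
st [ 515.  -247.3   45. ] [-41.6  49.2]
st [ 493.  -324.2   45. ] [-41.7 -30.8]
```

>>> drive_tool(series="1 -2 8 0 -0.008;1 0 0 40 0;1 0 0 40 0;1 0 0 40 0;1 0 0 30 0;1 0 0 15 0;1 0 0 4 0;1 0 0 0 0")

```text
time: 5.23
tcp_pos: [465.3, -275.1, 234.8]
tcp_rot: [-0.001, 0.135, 0.991, 0.001]
ft_force: [0.3, -0.3, 0.6]
grip_width: 85.3
grip_force: 0.0
```

>>> drive_tool(series="0 0 0 0 0;0 0 0 0 0;0 0 0 0 0;0 0 0 0 0;0 0 0 0 0;0 0 0 0 0;0 0 0 0 0;0 0 0 0 0")

```text
time: 5.9
tcp_pos: [466.7, -275.1, 236.4]
tcp_rot: [0.001, 0.134, 0.991, -0.0]
ft_force: [-0.4, -0.3, 4.0]
grip_width: 15.4
grip_force: 59.5
```

```bash
python3 look.py w3
```

```text
5.9 [ 466.7 -275.1  236.4] xang 2.8718 [-0.41 -0.27  4.01] 15.376510345927354 59.542760252952576 [-0.53  0.45 -0.15  0.96 -0.   -0.26]
cam [ 403. -256.  205.] [[-0.0, 0.96, 0.27, 66.94], [1.0, 0.0, -0.0, 1.09], [-0.0, 0.27, -0.96, 31.2], [0.0, 0.0, 0.0, 1.0]] [[323.0, 0.0, 314.6], [0.0, 323.0, 202.5], [0.0, 0.0, 1.0]]
```

>>> drive_tool(series="0 0 0 -20 0;0 0 0 -20 0;0 0 0 -40 0;0 0 0 -40 0;0 0 0 0 0")

```text
time: 6.37
tcp_pos: [468.3, -276.0, 363.5]
tcp_rot: [0.006, 0.134, 0.991, -0.003]
ft_force: [1.5, -1.2, -0.3]
grip_width: 15.4
grip_force: 59.6
```

>>> drive_tool(series="0 -11 37 0 0;0 -11 39 0 0;0 -11 39 0 0;0 -11 39 0 0;0 -11 39 0 0;0 -11 39 0 0;0 -11 39 0 0;0 -11 39 0 0")

```text
time: 7.03
tcp_pos: [634.5, 2.3, 354.8]
tcp_rot: [-0.001, 0.134, 0.991, -0.0]
ft_force: [1.1, -0.4, -1.2]
grip_width: 15.4
grip_force: 59.4
```

>>> drive_tool(series="0 0 0 0 -0.063;0 0 0 0 -0.062;0 0 0 0 0;0 0 0 0 0")

```text
time: 7.37
tcp_pos: [633.8, 0.6, 354.7]
tcp_rot: [-0.001, 0.073, 0.997, -0.0]
ft_force: [-0.2, 0.6, -1.7]
grip_width: 15.6
grip_force: 59.6
```

```bash
python3 look.py w4 press_neck press_pot pin pin_end lever fork
```

```text
7.3667 [6.338e+02 6.000e-01 3.547e+02] xang 2.9956 [-0.19  0.55 -1.73] 15.558620475816506 59.61178958415985 [0.   0.53 0.31 1.35 0.   0.15]
cam [568.  11. 324.] [[-0.0, 0.96, 0.27, 66.8], [1.0, 0.0, -0.0, 1.08], [-0.0, 0.27, -0.96, 31.2], [0.0, 0.0, 0.0, 1.0]] [[323.0, 0.0, 314.6], [0.0, 323.0, 202.5], [0.0, 0.0, 1.0]]
press_neck 0.7 [311.7  81.8]
press_pot 0.72 [312.4  81.2]
pin 0.75 [336.2 197.1]
pin 0.59 [311.   83.1]
pin_end 0.77 [332.2 202.5]
lever 0.82 [290.5 100.7]
fork 0.75 [312.2 290.3]
fork 0.75 [292.6 100.5]
fork 0.57 [612.7 175.1]
```

View pics/w4.png

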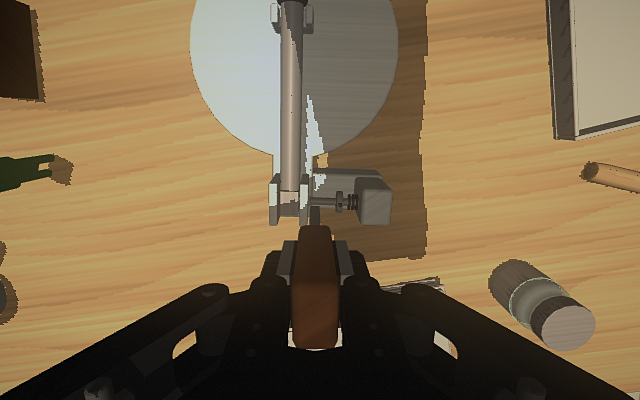

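Here the press shows clearly: lever eye near (291,203), neck at (318,201), collar near (339,201), pot at (375,202), fork tip behind at (315,215). I take a crop for measurement.

```bash
python3 - <<'E'
import cv2,numpy as np
a=cv2.imread('pics/w4.png')[150:250,260:400]
a=cv2.resize(a,None,fx=5.7,fy=5.7,interpolation=cv2.INTER_CUBIC); a=np.clip(255*(a/255.)**.6*1.2,0,255).astype('uint8'); cv2.imwrite('pics/w4c.png',a)
E
```

```text
(no output)
```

View pics/w4c.png

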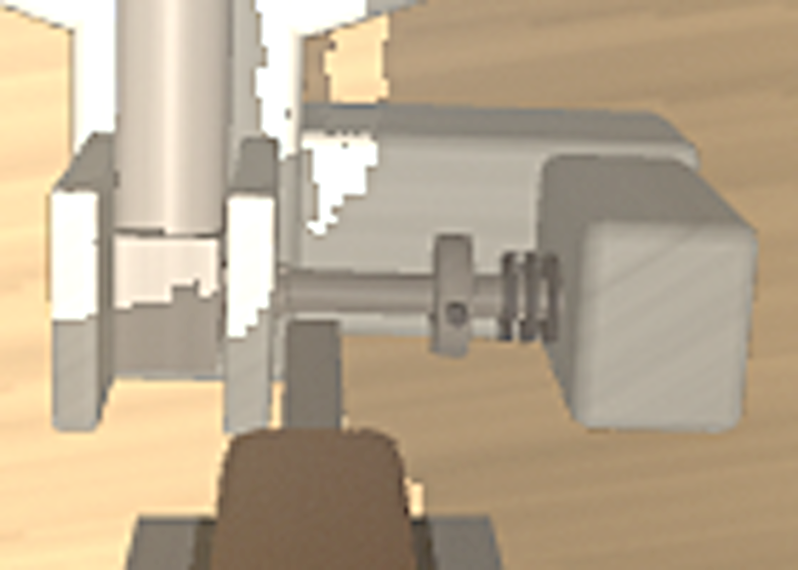

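```bash
cat > m.py <<'E'
from h import *
d=np.load('w4.npz');K,E=d['K'],d['E']
th=2.9956; t=np.array([633.8,.6,354.7])
def tl(p): v=p-t; return np.array([v[0]*np.cos(th)+v[1]*np.sin(th), v[0]*np.sin(th)-v[1]*np.cos(th)]).round(1)
for n,x,y,z in [('-cheek nearL',53,430,86),('-cheek R',97,430,86),('+cheek nearL',226,430,86),('+cheek R',272,430,86),('-ch farL',52,190,86),('+ch farR',276,193,86),('-ch farR',98,190,86),('+ch farL',228,195,86),
 ('potFL',585,222,86),('potFR',750,230,86),('potNL',580,428,86),('potNR',742,425,86),('neck@cheek',285,292,70),('neck@collar',425,293,70),('collarL top',434,237,77),('collarL bottom',432,350,70),('collarL mid',434,293,79),('collarR mid',472,293,79),('tineL',287,320,128),('tineR',342,320,128),('plug rod',116,230,78),('rodR',230,230,78)]:
    p=px2w((260+x/5.7,150+y/5.7),z,K,E); print(n,p.round(1),tl(p))
E
python3 m.py
```

```text
-cheek nearL [645.4 -35.6  86. ] [-16.7 -34.1]
-cheek R [646.3 -29.7  86. ] [-16.7 -28.1]
+cheek nearL [648.8 -12.2  86. ] [-16.7 -10.5]
+cheek R [649.8  -6.   86. ] [-16.8  -4.2]
-ch farL [612.5 -29.6  86. ] [ 16.7 -33. ]
+ch farR [ 6.172e+02 -5.000e-01  8.600e+01] [16.3 -3.5]
-ch farR [613.4 -23.6  86. ] [ 16.7 -27. ]
+ch farL [616.5  -6.8  86. ] [16.  -9.8]
potFL [627.   39.3  86. ] [12.3 37.3]
potFR [631.3  60.8  86. ] [11.2 59.2]
potNL [655.6  35.6  86. ] [-16.5  37.8]
potNR [658.4  57.5  86. ] [-16.1  59.9]
neck@cheek [635.   -2.2  70. ] [-1.6 -2.6]
neck@collar [638.   17.5  70. ] [-1.7 17.4]
collarL top [628.4  19.6  77. ] [ 8.2 18. ]
collarL bottom [646.6  17.4  70. ] [-10.2  18.5]
collarL mid [635.7  18.5  79. ] [ 0.7 18. ]
collarR mid [636.5  23.7  79. ] [ 0.7 23.2]
tineL [6.228e+02 6.000e-01 1.280e+02] [10.9 -1.6]
tineR [623.7   6.6 128. ] [10.9  4.5]
plug rod [620.8 -23.4  78. ] [  9.4 -25.6]
rodR [623.1  -7.9  78. ] [  9.4 -10. ]
```

Relative to the fork, the neck is offset about -1.3 mm in tool x. The collar face is at tool y ≈ 18 (press y about 36.7). I shift 5 mm towards the collar and go down.

>>> drive_tool(series="0 -1.3 5 0 0;0 0 0 25 0;0 0 0 15 0;0 0 0 8 0;0 0 0 6 0;0 0 0 5 0;0 0 0 5 0;0 0 0 3 0")

```text
time: 8.38
tcp_pos: [636.2, 5.1, 288.8]
tcp_rot: [0.0, 0.072, 0.997, 0.0]
ft_force: [0.3, 0.4, -1.4]
grip_width: 15.6
grip_force: 59.6
```

>>> drive_tool(series="0 0 0 3 0;0 0 0 0 0;0 0 0 0 0;0 0 0 0 0")

```text
time: 8.72
tcp_pos: [636.1, 5.1, 286.2]
tcp_rot: [0.0, 0.072, 0.997, 0.0]
ft_force: [0.4, 0.5, -0.5]
grip_width: 15.1
grip_force: 59.6
```

```bash
python3 look.py w5; python3 - <<'E'
import cv2,numpy as np
a=cv2.imread('pics/w5.png')[100:300,240:440]
a=cv2.resize(a,None,fx=3,fy=3,interpolation=cv2.INTER_CUBIC); a=np.clip(255*(a/255.)**.6*1.2,0,255).astype('uint8'); cv2.imwrite('pics/w5c.png',a)
E
```

```text
8.7167 [636.1   5.1 286.2] xang 2.9968 [ 0.39  0.49 -0.55] 15.092856757311653 59.601513147354126 [0.01 0.58 0.2  1.19 0.   0.15]
cam [570.  16. 255.] [[-0.0, 0.96, 0.27, 66.8], [1.0, 0.0, -0.0, 1.08], [-0.0, 0.27, -0.96, 31.2], [0.0, 0.0, 0.0, 1.0]] [[323.0, 0.0, 314.6], [0.0, 323.0, 202.5], [0.0, 0.0, 1.0]]
```

View pics/w5c.png

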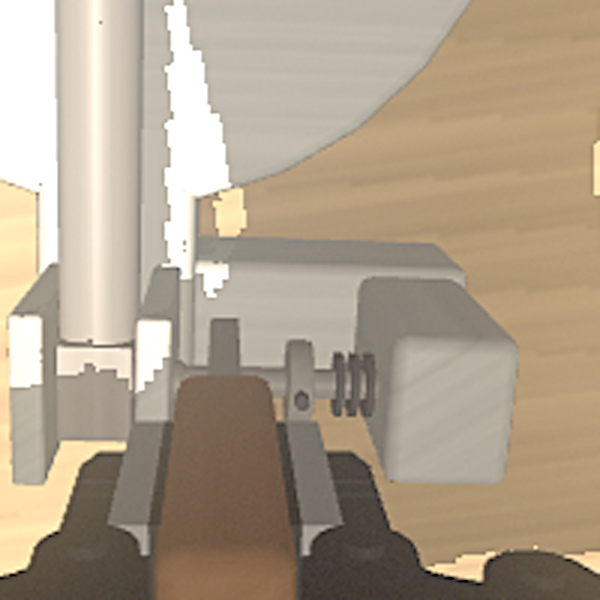

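The tines straddle the neck, with the collar about 8 mm to the right. I feel for it.

>>> drive_tool(series="0 0 1.5 0 0;0 0 1.5 0 0;0 0 1 0 0;0 0 1 0 0;0 0 0.5 0 0;0 0 0.5 0 0;0 0 0 0 0")

```text
time: 9.35
tcp_pos: [636.8, 11.2, 285.7]
tcp_rot: [-0.0, 0.072, 0.997, 0.0]
ft_force: [-0.1, 0.2, -0.8]
grip_width: 15.7
grip_force: 59.6
```

>>> drive_tool(series="0 0 0.5 0 0;0 0 0.5 0 0;0 0 0 0 0;0 0 0 0 0")

```text
time: 9.68
tcp_pos: [637.0, 12.0, 285.7]
tcp_rot: [-0.0, 0.072, 0.997, -0.0]
ft_force: [0.3, -0.3, -1.2]
grip_width: 15.4
grip_force: 59.6
```

>>> drive_tool(series="0 0 0.5 0 0;0 0 0.5 0 0;0 0 0 0 0;0 0 0 0 0")

```text
time: 10.02
tcp_pos: [637.1, 13.0, 285.7]
tcp_rot: [0.0, 0.072, 0.997, -0.0]
ft_force: [-0.2, -0.1, -0.2]
grip_width: 15.0
grip_force: 59.6
```

>>> drive_tool(series="0 0 0.5 0 0;0 0 0.5 0 0;0 0 0 0 0")

```text
time: 10.27
tcp_pos: [637.3, 14.1, 285.7]
tcp_rot: [0.0, 0.072, 0.997, 0.0]
ft_force: [0.2, -0.0, -0.5]
grip_width: 15.3
grip_force: 59.6
```

>>> drive_tool(series="0 0 0.5 0 0;0 0 0.5 0 0;0 0 0 0 0")

```text
time: 10.52
tcp_pos: [637.3, 14.7, 285.7]
tcp_rot: [-0.0, 0.072, 0.997, -0.001]
ft_force: [-0.5, -2.9, -1.3]
grip_width: 15.2
grip_force: 59.6
```

>>> drive_tool(series="0 0 0.5 0 0;0 0 0.5 0 0;0 0 0 0 0")

```text
time: 10.77
tcp_pos: [637.4, 15.1, 285.7]
tcp_rot: [-0.0, 0.073, 0.997, -0.001]
ft_force: [-1.2, -4.7, 0.3]
grip_width: 15.2
grip_force: 59.5
```

Contact at TCP y ≈ 14.4. I push on in small steps.

>>> drive_tool(series="0 0 0.5 0 0;0 0 0.5 0 0;0 0 0.5 0 0;0 0 0.5 0 0;0 0 0 0 0")

```text
time: 11.18
tcp_pos: [637.6, 16.5, 285.7]
tcp_rot: [-0.0, 0.073, 0.997, -0.002]
ft_force: [-1.7, -6.2, 0.4]
grip_width: 15.5
grip_force: 59.5
```

>>> drive_tool(series="0 0 0.5 0 0;0 0 0.5 0 0;0 0 0.5 0 0;0 0 0.5 0 0;0 0 0 0 0")

```text
time: 11.6
tcp_pos: [637.9, 18.3, 285.6]
tcp_rot: [-0.0, 0.073, 0.997, -0.002]
ft_force: [-1.1, -6.9, -0.2]
grip_width: 15.7
grip_force: 59.6
```

>>> drive_tool(series="0 0 0.5 0 0;0 0 0.5 0 0;0 0 0.5 0 0;0 0 0 0 0")

```text
time: 11.93
tcp_pos: [638.1, 19.6, 285.7]
tcp_rot: [-0.0, 0.073, 0.997, -0.003]
ft_force: [-1.1, -7.4, 0.1]
grip_width: 15.5
grip_force: 59.6
```

>>> drive_tool(series="0 0 0.5 0 0;0 0 0.5 0 0;0 0 0.5 0 0;0 0 0.5 0 0;0 0 0 0 0")

```text
time: 12.35
tcp_pos: [638.4, 21.3, 285.7]
tcp_rot: [-0.0, 0.073, 0.997, -0.003]
ft_force: [-1.2, -8.4, 1.8]
grip_width: 15.7
grip_force: 59.6
```

>>> drive_tool(series="0 0 0.5 0 0;0 0 0.5 0 0;0 0 0 0 0;0 0 0 0 0")

```text
time: 12.68
tcp_pos: [638.5, 22.2, 285.7]
tcp_rot: [-0.0, 0.074, 0.997, -0.003]
ft_force: [-0.8, -9.2, 0.4]
grip_width: 15.4
grip_force: 59.6
```

```bash
cat > eye.py <<'E'
import sys
from h import *
f=imaging.grab_frame('side'); d=np.load('side.npz')
a=f['image'].astype(float); b=cv2.imread('pics/side0.png')[:,:,::-1].astype(float)
save(sys.argv[1],f)
# rod mask: mean abs diff around the grip (far from the arm) and the grip's mean row
sub=np.s_[195:232,325:358]
for im in (a,b):
    m=(im[sub].sum(2)<130); r,c=np.nonzero(m); print('grip dark',m.sum(), r.mean().round(2)+195,c.mean().round(2)+325, 'topmost',r.min()+195,'lowest',r.max()+195)
E
python3 eye.py s1
```

```text
grip dark 155 216.57 343.3 topmost 208 lowest 231
grip dark 160 216.66 343.44 topmost 208 lowest 231
```

>>> drive_tool(series="0 0 0.5 0 0;0 0 0.5 0 0;0 0 0 0 0;0 0 0 0 0")

```text
time: 13.07
tcp_pos: [638.7, 23.1, 285.7]
tcp_rot: [-0.0, 0.074, 0.997, -0.003]
ft_force: [-1.2, -10.1, 0.5]
grip_width: 15.1
grip_force: 59.6
```

>>> drive_tool(series="0 0 0.5 0 0;0 0 0 0 0;0 0 0 0 0")

```text
time: 13.32
tcp_pos: [638.7, 23.5, 285.7]
tcp_rot: [-0.0, 0.074, 0.997, -0.003]
ft_force: [-1.8, -9.0, -0.1]
grip_width: 15.0
grip_force: 59.6
```

```bash
python3 eye.py s2
```

```text
grip dark 155 216.56 343.34 topmost 208 lowest 231
grip dark 160 216.66 343.44 topmost 208 lowest 231
```

>>> drive_tool(series="0 0 0.5 0 0;0 0 0 0 0;0 0 0 0 0")

```text
time: 13.62
tcp_pos: [638.8, 24.0, 285.7]
tcp_rot: [-0.0, 0.074, 0.997, -0.003]
ft_force: [-2.0, -8.0, 0.2]
grip_width: 15.2
grip_force: 59.7
```

>>> drive_tool(series="0 0 0.5 0 0;0 0 0 0 0;0 0 0 0 0")

```text
time: 13.87
tcp_pos: [638.9, 24.6, 285.6]
tcp_rot: [-0.0, 0.074, 0.997, -0.003]
ft_force: [-1.7, -8.8, 0.7]
grip_width: 15.3
grip_force: 59.7
```

```bash
python3 eye.py s3; python3 look.py w6; python3 - <<'E'
import cv2,numpy as np
a=cv2.imread('pics/w6.png')[0:300,200:440]; b=cv2.imread('pics/w5.png')[0:300,200:440]; c=cv2.imread('pics/s3.png')[170:250,280:380]
d=cv2.imread('pics/side0.png')[170:250,280:380]
o=np.hstack([a,b,cv2.resize(np.vstack([c,d]),(188,300),interpolation=cv2.INTER_CUBIC)]); o=np.clip(255*(o/255.)**.6*1.2,0,255).astype('uint8'); cv2.imwrite('pics/w6c.png',cv2.resize(o,(800,360)))
E
```

```text
grip dark 167 218.19 343.6 topmost 208 lowest 231
grip dark 160 216.66 343.44 topmost 208 lowest 231
13.9167 [638.9  24.5 285.7] xang 2.9942 [-1.5  -9.75 -0.2 ] 15.238426541895134 59.69642400741577 [ 0.04  0.58  0.21  1.2  -0.01  0.19]
cam [573.  35. 254.] [[-0.0, 0.96, 0.27, 66.8], [1.0, 0.0, -0.0, 1.08], [-0.0, 0.27, -0.96, 31.19], [0.0, 0.0, 0.0, 1.0]] [[323.0, 0.0, 314.6], [0.0, 323.0, 202.5], [0.0, 0.0, 1.0]]
```

View pics/w6c.png

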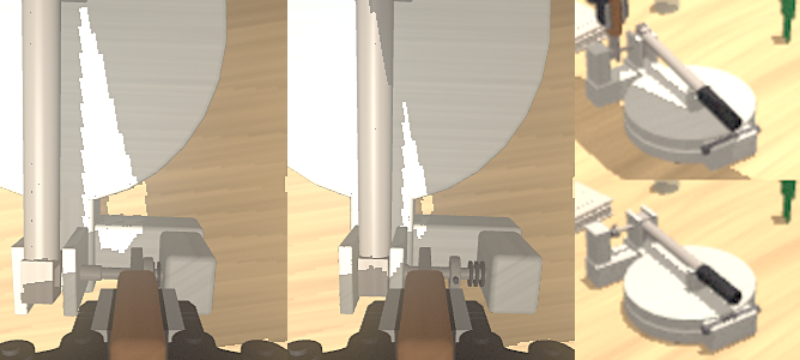

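The eye has come up free (left wrist view and the side view both show it tilted above the cheeks). I back off, lift out and go back to the stand.

>>> drive_tool(series="0 0 -1.5 0 0;0 0 -2 0 0;0 0 -2 0 0;0 0 -2 0 0;0 0 -2.5 0 0;0 0 -2.5 0 0;0 0 -2.5 0 0;0 0 -1 0 0")

```text
time: 14.63
tcp_pos: [636.9, 11.2, 285.7]
tcp_rot: [0.0, 0.072, 0.997, 0.001]
ft_force: [-0.7, -0.0, -1.0]
grip_width: 15.0
grip_force: 59.7
```

>>> drive_tool(series="0 0 -1 0 0;0 0 0 0 0;0 0 0 -5 0;0 0 0 -20 0;0 0 0 -30 0;0 0 0 -30 0;0 0 0 0 0")

```text
time: 15.22
tcp_pos: [638.1, 10.4, 378.6]
tcp_rot: [0.006, 0.072, 0.997, 0.001]
ft_force: [1.0, 0.4, -0.3]
grip_width: 15.3
grip_force: 59.7
```

```bash
python3 look.py w7 ; python3 - <<'E'
from h import *
a=cv2.imread('pics/w7.png')[150:250,260:400]
b=cv2.imread('pics/w4.png')[150:250,260:400]
o=np.hstack([cv2.resize(x,(400,286),interpolation=cv2.INTER_CUBIC) for x in (a,b)]); cv2.imwrite('pics/w7c.png',np.clip(255*(o/255.)**.6*1.2,0,255).astype('uint8'))
s=arm.state(); q=s['tcp_rot'];th=2*np.arctan2(q[2],q[1]);v=np.array([466.,-275.1])-s['tcp_pos'][:2]
th2=2.872
for t in (th,th2): print(v[0]*np.cos(t)+v[1]*np.sin(t), v[0]*np.sin(t)-v[1]*np.cos(t),'turn',th-th2)
E
```

```text
15.2167 [638.1  10.4 378.6] xang 2.9972 [ 0.98  0.38 -0.34] 15.274889905136533 59.73162889480591 [0.02 0.53 0.36 1.39 0.   0.16]
cam [573.  21. 347.] [[-0.0, 0.96, 0.27, 66.8], [1.0, 0.0, -0.0, 1.08], [-0.0, 0.27, -0.96, 31.2], [0.0, 0.0, 0.0, 1.0]] [[323.0, 0.0, 314.6], [0.0, 323.0, 202.5], [0.0, 0.0, 1.0]]
128.9029563156188 -307.23689444779643 turn 0.12522597604116337
89.52001424387402 -320.93090924155206 turn 0.12522597604116337
```

View pics/w7c.png

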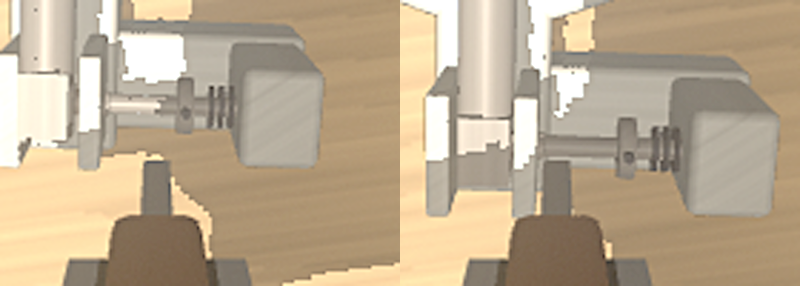

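The pin is back home with the lever eye up, and the fork hasn't shifted in the grip. Now back to the stand.

>>> drive_tool(series="0 0 0 0 0.063;0 0 0 0 0.062;0 0 0 0 0")

```text
time: 15.52
tcp_pos: [636.4, 10.3, 369.7]
tcp_rot: [-0.001, 0.135, 0.991, -0.0]
ft_force: [-0.3, 0.8, -0.9]
grip_width: 15.6
grip_force: 59.7
```

>>> drive_tool(series="0 11.2 -40 0 0;0 11.2 -40 0 0;0 11.2 -40 0 0;0 11.2 -40 0 0;0 11.2 -40 0 0;0 11.2 -40 0 0;0 11.2 -40 0 0;0 11.2 -40 0 0")

```text
time: 16.18
tcp_pos: [463.5, -275.6, 370.1]
tcp_rot: [-0.0, 0.133, 0.991, 0.0]
ft_force: [0.7, -0.8, -0.9]
grip_width: 15.2
grip_force: 59.8
```

>>> drive_tool(series="0 0 0 30 0;0 0 0 30 0;0 0 0 20 0;0 0 0 0 0;0 0 0 0 0;0 0 0 0 0")

```text
time: 16.68
tcp_pos: [465.6, -274.5, 291.7]
tcp_rot: [0.001, 0.134, 0.991, -0.0]
ft_force: [0.9, 0.4, -1.1]
grip_width: 15.2
grip_force: 59.8
```

```bash
cat > to.py <<'E'
import sys; from h import *
x,y,z,t2=map(float,sys.argv[1:])
s=arm.state(); q=s['tcp_rot'];th=2*np.arctan2(q[2],q[1]);v=np.array([x,y])-s['tcp_pos'][:2]
print(s['tcp_pos'].round(1),th.round(4),'turn',(th-t2).round(4),'dz',(s['tcp_pos'][2]-z).round(1))
for t in (th,t2): print('at',t,(v[0]*np.cos(t)+v[1]*np.sin(t)).round(1), (v[0]*np.sin(t)-v[1]*np.cos(t)).round(1))
E
python3 to.py 466 -275.2 236 2.872; python3 look.py w8 stand fork
```

```text
[ 465.6 -274.5  291.7] 2.8729 turn 0.0009 dz 55.7
at 2.8728952134066432 -0.6 -0.5
at 2.872 -0.6 -0.5
16.6833 [ 465.6 -274.5  291.7] xang 2.8729 [ 0.94  0.37 -1.06] 15.232219461202513 59.83603477478027 [-0.53  0.39 -0.09  1.09  0.   -0.26]
cam [ 401. -256.  260.] [[-0.0, 0.96, 0.27, 66.93], [1.0, 0.0, -0.0, 1.09], [-0.0, 0.27, -0.96, 31.2], [0.0, 0.0, 0.0, 1.0]] [[323.0, 0.0, 314.6], [0.0, 323.0, 202.5], [0.0, 0.0, 1.0]]
stand 0.89 [306.3 192.4]
fork 0.96 [313.3 291.3]
fork 0.72 [125.6 173.7]
```

>>> drive_tool(series="0 -0.9 -0.3 0 0;0 0 0 12 0;0 0 0 8 0;0 0 0 5 0;0 0 0 4 0;0 0 0 0 0")

```text
time: 17.33
tcp_pos: [465.5, -274.9, 260.8]
tcp_rot: [-0.001, 0.134, 0.991, 0.0]
ft_force: [-0.1, -0.6, -0.9]
grip_width: 15.3
grip_force: 59.8
```

>>> drive_tool(series="0 0 0 5 0;0 0 0 5 0;0 0 0 5 0;0 0 0 4 0;0 0 0 0 0")

```text
time: 17.75
tcp_pos: [465.4, -274.9, 241.6]
tcp_rot: [-0.001, 0.135, 0.991, 0.0]
ft_force: [-0.0, 0.0, -2.2]
grip_width: 15.4
grip_force: 59.8
```

In the slot. I lower the rest of the way.

>>> drive_tool(series="0 0 0 2 0;0 0 0 2 0;0 0 0 1 0;0 0 0 0 0;0 0 0 0 0")

```text
time: 18.17
tcp_pos: [465.8, -275.0, 237.8]
tcp_rot: [0.0, 0.134, 0.991, -0.0]
ft_force: [1.1, 0.6, -1.7]
grip_width: 15.5
grip_force: 59.8
```

>>> drive_tool(series="0 0 0 1 0;0 0 0 1 0;0 0 0 0 0;0 0 0 0 0")

```text
time: 18.5
tcp_pos: [465.9, -275.1, 236.4]
tcp_rot: [0.0, 0.134, 0.991, -0.0]
ft_force: [-0.5, 1.3, 3.5]
grip_width: 15.1
grip_force: 60.6
```

>>> drive_tool(series="1 0 0 0 0;1 0 0 0 0;1 0 0 0 0;1 0 0 0 0;1 0 0 0 0;1 0 0 0 0")

```text
time: 19.0
tcp_pos: [465.8, -275.0, 235.5]
tcp_rot: [-0.0, 0.135, 0.991, 0.0]
ft_force: [-0.3, 0.0, 0.6]
grip_width: 84.8
grip_force: 0.0
```

>>> drive_tool(series="1 0 0 -15 0;1 0 0 -25 0;1 0 0 -40 0;1 0 0 -40 0;1 0 0 -40 0;1 0 0 0 -0.063;1 0 0 0 -0.062;1 0 0 0 0")

```text
time: 19.67
tcp_pos: [465.9, -275.1, 396.8]
tcp_rot: [0.001, 0.072, 0.997, -0.001]
ft_force: [-0.3, 1.0, 0.6]
grip_width: 85.3
grip_force: 0.0
```

```bash
python3 to.py 538.3 -4.3 230 2.995; python3 look.py w9 stand fork; python3 - <<'E'
from h import *
d=np.load('w9.npz');K,E=d['K'],d['E']
for n,p in [('fork tip bottom axis top',(466,-275.5,112)),('stand top',(466,-275.5,45))]: print(n,w2px(p,K,E))
E
```

```text
[ 465.9 -275.1  396.8] 2.9978 turn 0.0028 dz 166.8
at 2.997754566963962 -32.8 278.4
at 2.995 -32.1 278.5
19.6667 [ 465.9 -275.1  396.8] xang 2.9978 [-0.3   1.03  0.64] 85.29321136308904 0.0 [-0.53  0.32  0.1   1.34 -0.   -0.39]
cam [ 400. -264.  365.] [[-0.0, 0.96, 0.27, 66.8], [1.0, 0.0, -0.0, 1.08], [-0.0, 0.27, -0.96, 31.2], [0.0, 0.0, 0.0, 1.0]] [[323.0, 0.0, 314.6], [0.0, 323.0, 202.5], [0.0, 0.0, 1.0]]
stand 0.73 [303.6 170.5]
stand 0.4 [608.6 194.9]
fork 0.66 [315.8 191.1]
fork 0.57 [198.8 136. ]
fork tip bottom axis top [312.93138529 198.27435687]
stand top [313.28277148 181.36494302]
```

>>> drive_tool(series="1 -4.1 34.8 0 0;1 -4.1 34.8 0 0;1 -4.1 34.8 0 0;1 -4.1 34.8 0 0;1 -4.1 34.8 0 0;1 -4.1 34.8 0 0;1 -4.1 34.8 0 0;1 -4.1 34.8 0 0")

```text
time: 20.48
tcp_pos: [538.4, -2.6, 394.9]
tcp_rot: [-0.001, 0.073, 0.997, -0.0]
ft_force: [0.3, -0.1, -0.3]
grip_width: 85.6
grip_force: 0.0
```

>>> drive_tool(series="1 0 0 30 0;1 0 0 30 0;1 0 0 0 0;1 0 0 0 0")

```text
time: 20.82
tcp_pos: [537.5, -4.1, 333.7]
tcp_rot: [-0.003, 0.072, 0.997, -0.0]
ft_force: [0.2, -0.8, -0.1]
grip_width: 85.3
grip_force: 0.0
```

```bash
python3 to.py 538.3 -4.3 230 2.995; python3 look.py w10 lever lever_mid press_pot; python3 - <<'E'
from h import *
d=np.load('w10.npz');K,E=d['K'],d['E']; im=cv2.imread('pics/w10.png')
# expected rod centreline and +-8 edges
e=np.array([632.3,-18.1]);u=np.array([np.cos(-.146),np.sin(-.146)]);n=np.array([-u[1],u[0]])
for s,z in ((-60,79),(-95,75),(-125,71),(-150,68)):
    r=[w2px((*(e+u*s+n*k),z),K,E).round(1).tolist() for k in (-8,0,8)]; print(s,r)
    row=int(round(r[1][1]))
    if 0<=row<400: 
        c=int(r[1][0]); print(c-24, im[row,c-24:c+25].sum(1)//3)
E
```

```text
[537.5  -4.1 333.7] 2.9965 turn 0.0015 dz 103.7
at 2.9965090817319884 -0.8 -0.1
at 2.995 -0.8 -0.1
20.8167 [537.5  -4.1 333.7] xang 2.9965 [ 0.16 -0.8  -0.06] 85.27897824864404 0.0 [-0.01  0.36 -0.02  1.2  -0.    0.14]
cam [471.   7. 303.] [[-0.0, 0.96, 0.27, 66.8], [1.0, 0.0, -0.0, 1.08], [-0.0, 0.27, -0.96, 31.19], [0.0, 0.0, 0.0, 1.0]] [[323.0, 0.0, 314.6], [0.0, 323.0, 202.5], [0.0, 0.0, 1.0]]
lever 0.94 [318.7 164.3]
lever 0.59 [106.9   2.9]
lever 0.3 [601.6 116.8]
lever_mid 0.63 [108.    4.4]
lever_mid 0.56 [316.1 163.2]
press_pot 0.89 [336.  182.4]
-60 [[302.5, 257.0], [313.2, 257.1], [323.8, 257.1]]
289 [172 171 172 172 172 172 172 171 174 175 174 171 169 174 189  75  54  62
  66  67  66  67  68  68  71  78  78  76  71  68  67  66  66  65  63  56
  68  94  93  95  95  94  94  91  92  93  93  92  92]
-95 [[302.3, 210.9], [313.2, 210.9], [324.0, 210.9]]
289 [189 198 102  95  97  97  98  97  98  98  97  98  97  99  99 102  76  59
  64  66  68  69  68  69  70  71  75  80  79  75  71  70  68  67  67  66
  63  56  84  98  97  96  96  96  96  95  96  96  97]
-125 [[302.1, 169.6], [313.2, 169.6], [324.2, 169.6]]
289 [179 180 180 179 179 178 180 179 179 179 179 179 179 179 179 181 186 150
  82  93 107 113 117 118 123  53 138 151 166 164 154  75  69  69  69  69
  69  67  64  55 103 102 100 100 100  99  99 100 100]
-150 [[301.9, 134.1], [313.2, 134.1], [324.4, 134.1]]
289 [181 181 180 182 182 180 181 181 181 181 182 181 183 190 152  50  45  49
  51  50  50  50  50  51  53  56  46  47  46  47  46  46  45  45  44  43
  42  42  40  41  39  42  40  39  34  56 103 100  99]
```

The rod is yawed about 0.033 rad more than assumed and lies 1.8 mm towards +y. I correct for both, go down and grip.

>>> drive_tool(series="1 -0.8 1.7 0 0.033;1 0 0 35 0;1 0 0 30 0;1 0 0 20 0;1 0 0 12 0;1 0 0 7 0;1 0 0 0 0;1 0 0 0 0")

```text
time: 21.68
tcp_pos: [540.2, -3.0, 232.9]
tcp_rot: [0.001, 0.089, 0.996, 0.0]
ft_force: [1.0, -0.1, 0.7]
grip_width: 85.5
grip_force: 0.0
```

>>> drive_tool(series="0 0 0 0 0;0 0 0 0 0;0 0 0 0 0;0 0 0 0 0;0 0 0 0 0;0 0 0 0 0;0 0 0 0 0;0 0 0 0 0")

```text
time: 22.35
tcp_pos: [539.5, -2.7, 232.0]
tcp_rot: [0.0, 0.089, 0.996, -0.0]
ft_force: [-1.7, -0.1, 2.9]
grip_width: 14.2
grip_force: 58.4
```

>>> drive_tool(series="0 0 0 -3 0;0 0 0 -5 0;0 0 0 0 0")

```text
time: 22.6
tcp_pos: [539.5, -2.7, 240.1]
tcp_rot: [0.0, 0.089, 0.996, 0.0]
ft_force: [0.7, -0.0, -3.1]
grip_width: 14.3
grip_force: 58.5
```

>>> drive_tool(series="0 0 0 -20 0;0 0 0 -35 0;0 0 0 -40 0;0 0 0 -40 0;0 0 0 0 -0.09;0 0 0 0 -0.09;0 0 0 0 -0.09;0 0 0 0 0")

```text
time: 23.27
tcp_pos: [539.3, -2.7, 374.7]
tcp_rot: [-0.0, -0.047, 0.999, 0.0]
ft_force: [0.5, -0.7, -3.0]
grip_width: 14.3
grip_force: 58.6
```

>>> drive_tool(series="0 3 20 0 0;0 5.9 39.9 0 0;0 5.9 39.9 0 0;0 5.9 39.9 0 0;0 5.9 39.9 0 0;0 5.9 39.9 0 0;0 5.9 39.9 0 0;0 5.9 39.9 0 0")

```text
time: 23.93
tcp_pos: [466.8, 293.0, 374.3]
tcp_rot: [-0.0, -0.045, 0.999, -0.0]
ft_force: [-0.1, -1.2, -2.5]
grip_width: 14.2
grip_force: 58.9
```

>>> drive_tool(series="0 0 0 40 0;0 0 0 40 0;0 0 0 0 0;0 0 0 0 0")

```text
time: 24.27
tcp_pos: [466.3, 290.7, 292.1]
tcp_rot: [-0.004, -0.046, 0.999, -0.002]
ft_force: [0.2, -0.8, -3.3]
grip_width: 14.0
grip_force: 59.0
```

```bash
python3 to.py 467 291 200 3.2366; python3 look.py w11 tray lever; python3 - <<'E'
from h import *
f=imaging.grab_frame('side'); save('s4',f); K=np.array(f['K']);E=RT(f)
for n in ('lever','tray'):
    for d in imaging.search_frame('side',n)[:2]: print(n,d, px2w(d['pixel'],4,K,E).round())
d=np.load('w11.npz');K,E=d['K'],d['E']
im=cv2.imread('pics/w11.png').astype(int)
# dark grip direction & extent in wrist image
m=(im.sum(2)<150); m[240:]=0
n,l,st,ce=cv2.connectedComponentsWithStats(m.astype('uint8'))
for i in range(1,n):
    if st[i,4]>150: print(st[i],ce[i].round(1))
for i in range(2):
  for p in imaging.search_frame('wrist','tray')[:1]: pass
a=lambda x,y,z:w2px((x,y,z),K,E).round(1)
c=np.array([467,291]);u=np.array([np.cos(.1),np.sin(.1)]);v=np.array([-u[1],u[0]])
print([a(*(c+u*i*150+v*j*70),28).tolist() for i,j in ((-1,-1),(-1,1),(1,1),(1,-1))])
for r in (60,100,140,180): print(r,(im[r,150:520:6].sum(1)//3).tolist())
E
```

```text
[466.3 290.7 292.1] 3.2328 turn -0.0038 dz 92.1
at 3.2327936100700856 -0.7 0.3
at 3.2366 -0.7 0.3
24.2667 [466.3 290.7 292.1] xang 3.2328 [ 0.15 -0.77 -3.25] 13.971404822403235 58.98864805698395 [ 0.56  0.41 -0.05  1.11 -0.    0.47]
cam [400. 285. 261.] [[-0.0, 0.96, 0.27, 66.55], [1.0, 0.0, -0.0, 1.01], [-0.0, 0.27, -0.96, 31.19], [0.0, 0.0, 0.0, 1.0]] [[323.0, 0.0, 314.6], [0.0, 323.0, 202.5], [0.0, 0.0, 1.0]]
tray 0.74 [347.  132.7]
lever 0.92 [316.8 137.8]
lever {'pixel': [447.2, 228.8], 'conf': 0.86} [ 272. -228.    4.]
lever {'pixel': [274.3, 251.0], 'conf': 0.62} [537. 193.   4.]
tray {'pixel': [259.6, 284.3], 'conf': 0.64} [461. 296.   4.]
[   9    0   69   62 1320] [59.6 27.5]
[ 286    0   58  157 8699] [314.6  76.8]
[[202.2, -17.9], [423.8, -20.6], [396.7, 373.7], [236.2, 374.4]]
60 [163, 163, 162, 161, 157, 153, 154, 156, 87, 88, 88, 103, 70, 62, 107, 107, 107, 108, 107, 108, 108, 108, 108, 23, 28, 28, 31, 33, 37, 36, 37, 39, 31, 113, 114, 114, 209, 209, 208, 207, 207, 206, 206, 148, 87, 206, 164, 166, 164, 163, 161, 160, 158, 159, 160, 160, 160, 159, 161, 162, 163, 162]
1
[... 199 characters left out ...]
09, 209, 84, 78, 125, 172, 173, 171, 170, 170, 169, 169, 169, 168, 168, 169, 170, 171, 172, 171, 170]
140 [158, 156, 154, 154, 152, 153, 150, 152, 153, 154, 154, 155, 192, 71, 70, 230, 114, 114, 113, 113, 113, 113, 112, 36, 36, 35, 35, 38, 38, 35, 35, 36, 92, 114, 115, 115, 116, 116, 117, 117, 208, 208, 212, 87, 218, 170, 170, 171, 170, 169, 171, 171, 173, 172, 172, 172, 172, 171, 172, 172, 172, 170]
180 [161, 162, 163, 163, 163, 162, 161, 161, 158, 156, 158, 155, 159, 215, 82, 221, 211, 212, 212, 212, 111, 116, 116, 116, 120, 76, 80, 86, 88, 78, 74, 115, 114, 115, 114, 115, 115, 115, 114, 115, 115, 110, 75, 69, 168, 165, 165, 165, 166, 166, 166, 165, 165, 57, 74, 69, 73, 71, 71, 70, 70, 69]
```

The lever is aligned and centred in the tray. I lower until the grip end touches, press on so it swivels level in the pads, then loosen gradually.

>>> drive_tool(series="0 -0.7 0.3 35 0;0 0 0 30 0;0 0 0 20 0;0 0 0 8 0;0 0 0 4 0;0 0 0 0 0;0 0 0 0 0")

```text
time: 25.25
tcp_pos: [469.3, 292.1, 199.1]
tcp_rot: [0.001, -0.046, 0.999, 0.001]
ft_force: [-0.4, 0.8, -2.4]
grip_width: 14.1
grip_force: 59.2
```

>>> drive_tool(series="0 0 0 2 0;0 0 0 2 0;0 0 0 2 0;0 0 0 2 0;0 0 0 0 0")

```text
time: 25.67
tcp_pos: [468.3, 291.5, 189.5]
tcp_rot: [-0.0, -0.046, 0.999, -0.0]
ft_force: [0.3, -0.7, -3.3]
grip_width: 13.9
grip_force: 59.2
```

>>> drive_tool(series="0 0 0 2 0;0 0 0 1 0;0 0 0 1 0;0 0 0 1 0;0 0 0 0 0")

```text
time: 26.08
tcp_pos: [468.6, 291.6, 184.7]
tcp_rot: [0.0, -0.046, 0.999, 0.0]
ft_force: [1.1, -0.1, -1.5]
grip_width: 14.1
grip_force: 59.1
```

>>> drive_tool(series="0 0 0 1 0;0 0 0 1 0;0 0 0 1 0;0 0 0 0 0")

```text
time: 26.42
tcp_pos: [468.8, 291.7, 181.9]
tcp_rot: [0.001, -0.046, 0.999, 0.0]
ft_force: [1.3, -0.0, 0.9]
grip_width: 13.7
grip_force: 59.2
```

>>> drive_tool(series="0 0 0 1 0;0 0 0 1 0;0 0 0 1 0;0 0 0 0 0;0 0 0 0 0")

```text
time: 26.83
tcp_pos: [468.4, 291.7, 178.7]
tcp_rot: [-0.0, -0.046, 0.999, 0.0]
ft_force: [2.0, 0.3, 0.4]
grip_width: 14.1
grip_force: 59.3
```

>>> drive_tool(series="0 0 0 1 0;0 0 0 0.5 0;0 0 0 0 0;0 0 0 0 0")

```text
time: 27.17
tcp_pos: [468.4, 291.7, 177.9]
tcp_rot: [0.0, -0.046, 0.999, 0.0]
ft_force: [0.6, -0.5, 5.3]
grip_width: 14.0
grip_force: 62.1
```

>>> drive_tool(series="0.14 0 0 -0.5 0;0.15 0 0 0 0;0.16 0 0 0 0;0.165 0 0 0 0;0.17 0 0 0 0;0.175 0 0 0 0;0.18 0 0 0 0;0.185 0 0 0 0")

```text
time: 27.83
tcp_pos: [468.5, 291.7, 177.7]
tcp_rot: [0.0, -0.046, 0.999, -0.0]
ft_force: [0.3, 0.5, 3.4]
grip_width: 15.7
grip_force: 7.4
```

>>> drive_tool(series="0.19 0 0 0 0;0.2 0 0 0 0;0.21 0 0 0 0;0.22 0 0 0 0;0.24 0 0 0 0;0.28 0 0 0 0;0.35 0 0 0 0;0.5 0 0 0 0")

```text
time: 28.5
tcp_pos: [468.1, 291.5, 177.2]
tcp_rot: [-0.001, -0.046, 0.999, -0.0]
ft_force: [-0.4, 0.1, -0.6]
grip_width: 40.4
grip_force: 0.0
```

>>> drive_tool(series="0.8 0 0 0 0;0.8 0 0 0 0;0.8 0 0 0 0;0.8 0 0 -10 0;0.8 0 0 -30 0;0.8 0 0 -40 0;0.8 0 0 -40 0;0.8 0 0 0 0")

```text
time: 29.17
tcp_pos: [470.9, 293.1, 307.1]
tcp_rot: [0.007, -0.046, 0.999, 0.004]
ft_force: [1.5, 0.2, 0.5]
grip_width: 68.5
grip_force: 0.0
```

```bash
python3 look.py w12 lever tray; python3 - <<'E'
from h import *
d=np.load('w12.npz');K,E=d['K'],d['E']; im=cv2.imread('pics/w12.png').astype(int)
p=imaging.search_frame('wrist','lever')
c=np.array([467,291]);u=np.array([np.cos(.1),np.sin(.1)])
for q in p[:1]: print(px2w(q['pixel'],14,K,E).round(1))
m=(im.sum(2)<150); m[260:]=0
n,l,st,ce=cv2.connectedComponentsWithStats(m.astype('uint8'))
for i in range(1,n):
    if st[i,4]>300: print(st[i],ce[i].round(1),px2w(ce[i],15,K,E).round(1))
print('predicted black grip centre px for mid at 468.5,291.6:', w2px((*(np.array([468.5,291.6])-82*u),15),K,E))
print('grip rear end', w2px((*(np.array([468.5,291.6])-118*u),15),K,E),'front',w2px((*(np.array([468.5,291.6])-46*u),15),K,E))
f=imaging.grab_frame('side'); save('s5',f); K=np.array(f['K']);E=RT(f)
for n in ('lever','lever_mid','fork','stand','pin'):
    for d in imaging.search_frame('side',n)[:3]: print(n,round(d['conf'],2),np.round(d['pixel'],1))
E=np.load('side.npz')['E']
print('exp lever',w2px((460,291,14),K,E),'fork mid',w2px((466,-275.5,80),K,E),'fork top',w2px((466,-275.5,112),K,E))
E
```

```text
29.1667 [470.9 293.1 307.1] xang 3.2338 [1.49 0.16 0.53] 68.50841068099257 0.0 [ 0.56  0.4  -0.03  1.12  0.    0.46]
cam [405. 288. 275.] [[-0.0, 0.96, 0.27, 66.56], [1.0, 0.0, -0.0, 1.01], [-0.0, 0.27, -0.96, 31.21], [0.0, 0.0, 0.0, 1.0]] [[323.0, 0.0, 314.6], [0.0, 323.0, 202.5], [0.0, 0.0, 1.0]]
lever 0.89 [310.6 128.5]
tray 0.7 [322.  162.9]
[420.2 288.5  14. ]
[  11    0   67   48 1531] [56.  25.1] [364.6  99.8  15. ]
[ 295   24   30  105 3010] [309.9  75.6] [381.4 284.5  15. ]
predicted black grip centre px for mid at 468.5,291.6: [307.84414539  83.15117478]
grip rear end [307.1584549   30.39902508] front [308.47561906 131.73226802]
lever 0.93 [448.2 230.8]
lever 0.88 [268.7 282.6]
lever_mid 0.8 [449.5 228.7]
lever_mid 0.61 [265.3 281.7]
fork 0.67 [402.2 175.2]
fork 0.66 [439.1 176. ]
fork 0.64 [374.1 169.7]
stand 0.6 [402.  194.6]
exp lever [261.15072983 280.301428  ] fork mid [404.98230254 176.77310406] fork top [405.99416268 167.72041848]
```

```bash
python3 - <<'E'
from h import *
a=cv2.imread('pics/side0.png');b=cv2.imread('pics/s5.png')
for n,(x0,y0,x1,y1) in dict(fork=(396,162,414,188),jar=(205,185,240,225),mug=(360,135,388,168),lime=(338,248,366,272),pot=(283,185,305,215)).items():
    r=cv2.matchTemplate(b[y0-8:y1+8,x0-8:x1+8],a[y0:y1,x0:x1],cv2.TM_CCOEFF_NORMED); _,m,_,l=cv2.minMaxLoc(r); print(n,round(m,3),l[0]-8,l[1]-8)
print(arm.state()['ft_force'].round(2))
print(arm.job_done())
E
```

```text
fork 0.98 0 0
jar 0.359 0 0
mug 0.999 0 0
lime 0.999 0 0
pot 0.999 0 0
[-0.39  0.37  0.27]
the job is handed in; nothing more can be done
None
```

The lever came off the press and lies in the white tray, the fork is back in its stand, and the job is handed in at about 29 s. The pin was back home when last seen, and pressing on it read about 10 N at most. Side-camera comparisons show the fork, mug and lime unmoved. The jar comparison came back unclear (likely hidden by the arm), and I didn't check the shaker, spatula or containers.

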